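# Roll a pump piston under the foot of a lever gauge

## Robot

A 7-joint arm with a two-finger parallel gripper is mounted at the origin on a cart in front of the work surface, level with it; the furniture and walls round the work are solid. World frame = base frame: x ahead of the robot, y to its left, z up, the work surface at z = 0. Lengths are in m, angles in rad, forces in N, time in s.
With the tool pointing down it reaches from about 0.425 to 0.825 m from the base axis. Payload 3.6 kg.
Tool frame: the origin (TCP) lies where the fingers leave the gripper's body, on its centre line; the fingertips stand 73 mm ahead of it and the grasp point (between the pads) lies 54 mm ahead of it; x points along the fingers, y is the direction in which the jaws open and shut, and the axes are right-handed (so a half turn about x gives the same grasp; the last joint's range is limited). The gripper opens to 85 mm and grips with 20 to 120 N. Pads are 22 mm wide; open, the fingers measure 114 mm over their backs; the gripper's body (76 mm by 85 mm) begins 54 mm behind the grasp point. The pads swing forward as they close: fully open they stand 13 mm farther back than shut.
Start: joints at [-1.282, 0.615, -0.013, 1.423, 0.008, 1.103, -0.04], TCP at [0.202, 0.618, 0.304] pointing down, gripper open.
Joint ranges: [-3.12, 3.12], [-0.3, 2.06], [-1.34, 1.32], [0.26, 2.42], [-1.36, 4.5], [0.01, 1.98], [-2.84, 2.84]. Speed limits (rad/s): [2.79, 2.79, 3.14, 3.14, 3.14, 3.14, 3.14].

## Interface

Orientations are given as a unit quaternion [x, y, z, w].
In Python, from station import arm, snapshot, camera_info, ticket gives the robot as it stands. Calls block until the motion is done:
- arm.movep(position, orientation): joint-space move of the TCP to a pose.
- arm.line_to(position, velocity=0.15, ori=None): straight line of the TCP; ori=None keeps the orientation; velocity is the mean speed in m/s.
- arm.move_j(angles): joint-space move.
- arm.move_gripper(opening, effort=None): opening from 0.0 (shut) to 1.0 (fully open); effort is the grip in N (None keeps the last); returns when the fingers have stopped.
- arm.pause(seconds).
- arm.ik(position, orientation): joint angles nearest the present ones, or None.
- snapshot(name): name is "scene" or "side" or "wrist"; returns the picture (480x640x3 uint8, blue, green, red); there is no depth.
- camera_info(name): a dict with "fx", "fy", "cx", "cy" (pixels), "R" (3x3) and "t" (3): a world point X has camera coordinates R X + t; the wrist camera has in their place "T_tool_cam" (4x4, takes a point from camera to tool coordinates, whose origin is the TCP and whose axes are the tool frame's). Camera axes: x right, y down, z forward; pixel columns grow to the right and rows downward; lengths in m; the calibration is good to about 2 mm. The wrist camera is an equidistant fisheye: a pixel r from the principal point sees the ray r / f radians off the axis. A picture is of the moment at which its call begins: read the wrist's pose just before it. camera_info takes no time and is no camera call.
A pose or a line that the arm cannot do raises arm.MotionError and nothing moves.
- ticket.finish_job(): hands the job in, once; it reports no verdict.
Readings, each from a call of its own:
- arm.read_time(): time.
- arm.read_joint_positions(): joint angles.
- arm.read_dq(): joint speeds.
- arm.read_effort(): joint torques, N m.
- arm.read_tool_pos(): TCP position.
- arm.read_eef_rot(): TCP orientation.
- arm.read_ft_force(): force on the tool from outside, world axes, zero at the start.
- arm.read_wrist_torque(): the same for the moment, N m.
- arm.read_opening(): opening from 0.0 (shut) to 1.0 (fully open).
Only numpy, scipy, OpenCV 4.12 (cv2) and the standard library are available. Lean on these libraries where they do the work, as an engineer would, in place of code of your own. Each camera call takes 0.05 s, during which the arm holds its last target.

## Task

Check the thick piston on the dial gauge: take it from its rest, lay it gently in the groove across the gauge plate and let go. Then, with parted fingertips against its side and without gripping it, roll it in under the sprung foot until you feel both stop pins; lean on them for half a second, pushing 6 to 7 N (never 9 N) harder than the foot's drag alone, then back off and leave the piston there with the foot resting on it. Never let it drop or run free, and leave the thin piston and the glassware alone.

Things in the scene. Friction and masses are not known exactly. Their poses are not given: they have to be found in the camera images.
- gauge: fixed lever dial gauge. Origin on the bench under its measuring line; x = rolling direction, from groove to stop and dial, y along groove and measuring line, z up. Grey base 275 mm in x (-130 to 145) by 140 mm; steel plate on it, top at z 20. Bead 4 mm high at x -124. Two bearing cheeks at x 72 to 98 rise to z 78, the dial and its post at x 104 to 140 to z 128
- groove (a point): axis centre of the thick piston when it lies in the groove across the plate; gauge frame (-75, 0, 33.4) mm, axes as the gauge. The groove is 8 mm wide and 6 mm deep, so the piston sinks 0.6 mm into it; a side push of 2 to 8 N, at or below the axis, rolls it out
- seat (a point): axis centre of the thick piston when it is fully home, under the foot and on both stop pins; gauge frame (0, 0, 34) mm, axes as the gauge
- stop: rigid stop bar fixed across the gauge plate, with two ball-nosed pins, 11 mm across, that reach toward the groove at y +-32 mm, their noses at gauge x 14, z 34; the bar is 96 mm long, gauge x 24 to 38, and 22 mm high. Origin on the plate under the measuring line, axes as the gauge
- rocker (a joint): rad, lift of the sprung arm with the measuring foot: 0 down, about 0.047 with the thick piston fully under. Foot 16 mm wide, at gauge y 0; flat sole x -7 to 7, 24 mm over the plate when down, with a 30 degree lead-in toward the groove up to x -25. Arm 14 mm wide, runs back to a pivot at x 85, its top 45 mm over the plate. Fingertips must pass either side of the lead-in (inner gap 40 to 70 mm)
- piston: the thick piston: loose polished steel cylinder, 28 mm diameter, 110 mm long, 0.26 to 0.44 kg, slippery (friction about 0.3); origin at its middle, on the axis; its y axis is the cylinder's axis. At the start it lies in one of the two V's of the rest, its axis parallel to the rest's y and 49.8 mm over the bench
- slim_piston: the thin piston: steel cylinder, 16 mm diameter, 110 mm long, in the other V of the rest, axis 41.3 mm over the bench; origin at its middle, y axis along it. Not to be disturbed
- rest: fixed rest, steel base 150 mm (x) by 104 mm (y), 6 mm thick, with two pairs of V brackets at x -40 and +40 mm, each pair at y -42 and +42 (10 mm wide, rising to 51 mm); between the brackets of a pair there is a 74 mm gap for the fingers. Origin under its middle on the bench
- beaker: small glass beaker, 44 mm diameter, 58 mm high, standing; origin under its middle. Not to be disturbed
- vial: small glass vial with black cap, 22 mm diameter, 56 mm high, standing; origin under its middle. Not to be disturbed
- foot (a point): middle of the foot's sole (on the arm). The foot presses with about 4.5 N: a steady push of 4 to 13 N, by friction, moves the piston along under it, with a peak of up to 20 N on the lead-in; it then stays where it is left. A further steady rise of the push means the pins, which feel some half of that rise

How it is judged:
On the way, in this order (a step that is already met when the one before it is completed fails the run):
1. the thick piston lies still in the groove of the plate, let go (x of piston in the frame of groove between -0.006 and 0.006 m and z of piston in the frame of groove between -0.003 and 0.002 m and linear speed of piston below 0.02 m/s and contact force between the fingers and piston below 0.2 N), for 0.2 s.
2. pushed along the plate under the foot, the piston bears squarely on the stop pins with at least 2 N for 0.3 s (contact force between piston and stop above 2 N and value of joint rocker above 0.03 rad and angle between the y axis of piston and the y axis of gauge, either way round below 0.04 rad), for 0.3 s.
At the end, for the whole second after the job is handed in: the thick piston lies at rest on the plate under the lowered foot, within 2 mm of home against the stop pins, within 15 mm of the middle along its length and square to within 0.04 rad, with the fingers clear of it (x of piston in the frame of seat between -0.002 and 0.002 m and y of piston in the frame of seat between -0.015 and 0.015 m and z of piston in the frame of seat below 0.002 m and angle between the y axis of piston and the y axis of gauge, either way round below 0.04 rad and value of joint rocker between 0.03 and 0.065 rad and linear speed of piston below 0.01 m/s and contact force between the fingers and piston below 0.1 N); the robot touches nothing.
It fails at once if the piston is pressed on the stop pins with more than 9 N (contact force between piston and stop above 9 N).
It fails at once if the piston is gripped (or shoved with more than 25 N) while on the plate between groove and stop (x of piston in the frame of groove above 0.03 m and x of piston in the frame of seat below 0.01 m and distance between piston and seat below 0.06 m and z of piston in the frame of seat below 0.01 m and contact force between the fingers and piston above 25 N).
It fails at once if the piston falls or runs free, faster than 0.3 m/s with no finger on it (linear speed of piston above 0.3 m/s and contact force between the fingers and piston below 0.1 N).
It fails at once if the thin piston is moved by more than 15 mm (distance of slim_piston from where it was at the start of the episode above 0.015 m).
It fails at once if the beaker or the vial is moved by more than 20 mm (distance of any of beaker, vial from where it was at the start of the episode above 0.02 m).
It also fails if it takes over 72 s, if anything falls off the work surface, if the arm or the gripper's body presses on something with over 40 N, if the wrist force passes 120 N, or if a joint passes its speed limit or range.

## Working session

There is one attempt and no reset: what is moved stays moved. The work goes in short steps, each a Python script; the robot and the scene stay as the last script left them, time stands still between calls to the robot, and variables do not carry over. Pictures are saved under pics/ and viewed, and the job is handed in when it is done.

```bash
ls; mkdir -p pics; python3 - <<'E'
from station import arm, snapshot, camera_info, ticket
import cv2
for n in ("scene","side","wrist"):
    cv2.imwrite(f"pics/{n}0.png",snapshot(n)); i=camera_info(n); print(n,i)
print(arm.read_time(),arm.read_tool_pos(),arm.read_eef_rot(),arm.read_opening(),arm.read_ft_force())
E
```

```text
pics
scene {'fx': 571.4242677679024, 'fy': 571.4242677679024, 'cx': 312.4281249631468, 'cy': 241.637983412652, 'R': array([[ 0.90278153, -0.42974976,  0.01733942],
       [-0.18266521, -0.41960215, -0.8891386 ],
       [ 0.38938276,  0.7995306 , -0.4573094 ]]), 't': array([-0.43297189,  0.20641366,  0.97283428])}
side {'fx': 529.145282837489, 'fy': 529.145282837489, 'cx': 327.81010623261716, 'cy': 233.68319356113625, 'R': array([[-0.99926231,  0.03541878,  0.01484415],
       [ 0.01156864,  0.64619532, -0.76308438],
       [-0.03661974, -0.76234973, -0.64612838]]), 't': array([ 0.51463678, -0.03504893,  1.3318997 ])}
wrist {'fx': 371.64829954431775, 'fy': 371.64829954431775, 'cx': 320.96309886531856, 'cy': 241.70276430325984, 'T_tool_cam': array([[-2.39938917e-05, -2.84847196e-01,  9.58572936e-01,
        -6.93136414e-02],
       [ 1.00000000e+00, -2.64671319e-05,  1.71659377e-05,
         2.70527130e-04],
       [ 2.04810071e-05,  9.58572936e-01,  2.84847197e-01,
        -7.36605440e-02],
       [ 0.00000000e+00,  0.00000000e+00,  0.00000000e+00,
         1.00000000e+00]])}
0.15 [0.2017046  0.6174545  0.30296578] [ 0.11043961  0.69843537 -0.11186721  0.69819543] 1.001555873805119 [-0.24370856  0.15754768  0.64958671]
```

View pics/scene0.png

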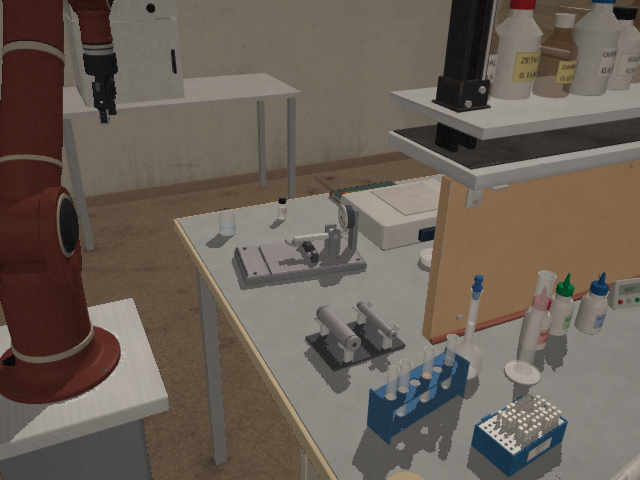

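View pics/side0.png

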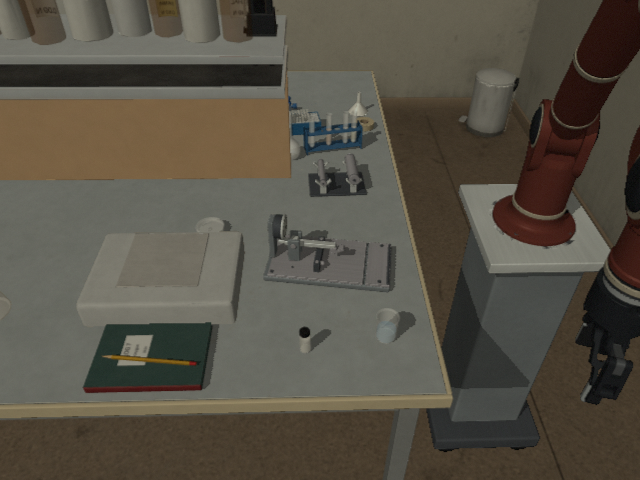

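View pics/wrist0.png

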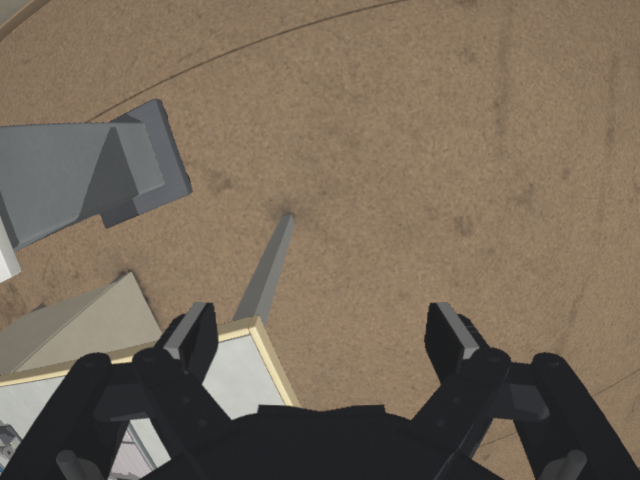

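```bash
cat > h.py <<'E'
import numpy as np, cv2
from station import arm, snapshot, camera_info, ticket
from scipy.spatial.transform import Rotation as Ro
def ray(n,uv):
    i=camera_info(n); d=np.array([(uv[0]-i['cx'])/i['fx'],(uv[1]-i['cy'])/i['fy'],1.])
    return -i['R'].T@i['t'], i['R'].T@d
def plane(n,uv,z):
    o,d=ray(n,uv); return o+d*(z-o[2])/d[2]
def wray(uv,pos,q):
    i=camera_info('wrist'); x=np.array([uv[0]-i['cx'],uv[1]-i['cy']]); r=np.hypot(*x); th=r/i['fx']
    d=np.array([*(x/max(r,1e-9)*np.sin(th)),np.cos(th)]); T=i['T_tool_cam']; R=Ro.from_quat(q).as_matrix()
    return np.array(pos)+R@T[:3,3], R@T[:3,:3]@d
def wplane(uv,pos,q,z):
    o,d=wray(uv,pos,q); return o+d*(z-o[2])/d[2]
E
python3 - <<'E'
from h import *
for n,(x0,y0,x1,y1) in dict(scene=(200,180,420,380),side=(250,130,420,360)).items():
    im=cv2.imread(f'pics/{n}0.png')[y0:y1,x0:x1]
    s=min(800/(x1-x0),600/(y1-y0)); cv2.imwrite(f'pics/{n}0c.png',cv2.resize(im,None,fx=s,fy=s,interpolation=cv2.INTER_CUBIC)); print(n,s)
E
```

```text
scene 3.0
side 2.608695652173913
```

View pics/scene0c.png

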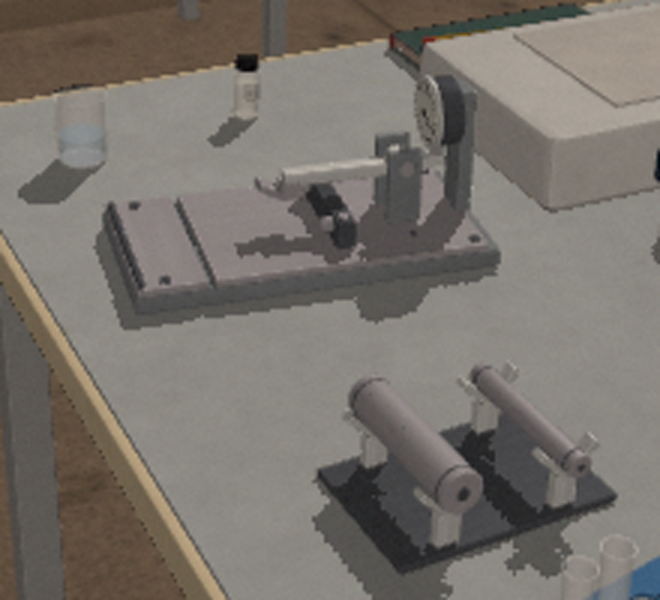

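View pics/side0c.png

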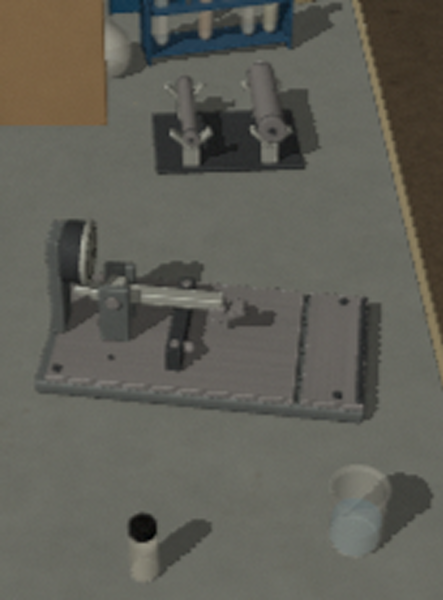

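```bash
python3 - <<'E'
from h import *
np.set_printoptions(precision=4,suppress=True)
S=lambda u,v:(u/3+200,v/3+180)
D=lambda u,v:(u/2.6087+250,v/2.6087+130)
print('thick ends sc',plane('scene',S(368,392),.0498),plane('scene',S(460,492),.0498))
print('thick ends si',plane('side',D(262,70),.0498),plane('side',D(272,130),.0498))
print('rest sc L,bot,R',[plane('scene',S(*p),.006) for p in((318,472),(402,568),(614,495))])
print('rest si',[plane('side',D(*p),.006) for p in((152,114),(157,170),(304,165),(296,112))])
print('gauge sc groove ends',[plane('scene',S(*p),.02) for p in((180,200),(212,283))])
print('gauge sc corners',[plane('scene',S(*p),.02) for p in((112,205),(140,295),(498,252))])
print('gauge si',[plane('side',D(*p),.02) for p in((308,296),(300,400),(362,407),(367,298),(40,380))])
print('beaker',plane('scene',S(81,160),0),plane('side',D(355,545),0))
print('vial',plane('scene',S(245,115),0),plane('side',D(144,575),0))
E
```

```text
thick ends sc [ 0.448  -0.1076  0.0498] [ 0.4511 -0.2166  0.0498]
thick ends si [ 0.4458 -0.2213  0.0498] [ 0.4434 -0.1103  0.0498]
rest sc L,bot,R [array([ 0.4119, -0.1147,  0.006 ]), array([ 0.4176, -0.2145,  0.006 ]), array([ 0.5637, -0.2075,  0.006 ])]
rest si [array([ 0.5619, -0.2056,  0.006 ]), array([ 0.5576, -0.105 ,  0.006 ]), array([ 0.4088, -0.1113,  0.006 ]), array([ 0.4085, -0.2074,  0.006 ])]
gauge sc groove ends [array([0.4522, 0.225 , 0.02  ]), array([0.4281, 0.0983, 0.02  ])]
gauge sc corners [array([0.4018, 0.2381, 0.02  ]), array([0.3763, 0.1032, 0.02  ]), array([0.6361, 0.0555, 0.02  ])]
gauge si [array([0.4259, 0.1052, 0.02  ]), array([0.4445, 0.2332, 0.02  ]), array([0.3948, 0.2422, 0.02  ]), array([0.3738, 0.1089, 0.02  ]), array([0.6571, 0.2058, 0.02  ])]
beaker [0.4155 0.3603 0.    ] [0.4136 0.3662 0.    ]
vial [0.5746 0.3883 0.    ] [0.5722 0.39   0.    ]
```

```bash
cat >> h.py <<'E'
def qdown(yaw_y):
    """tool x down, tool y at heading yaw_y (world)"""
    x=np.array([0,0,-1.]); y=np.array([np.cos(yaw_y),np.sin(yaw_y),0]); z=np.cross(x,y)
    return Ro.from_matrix(np.c_[x,y,z]).as_quat()
E
python3 - <<'E'
from h import *
np.set_printoptions(precision=3,suppress=True)
print(Ro.from_quat(arm.read_eef_rot()).as_matrix())
d=np.deg2rad
for nm,p,yaw in [('grasp',(.447,-.163,.1),3),('place',(.438,.166,.09),-10.5),('push0',(.414,.17,.1),79.5),('push1',(.487,.156,.1),79.5)]:
  for f in (0,180):
    j=arm.ik(list(p),list(qdown(d(yaw+f)))); print(nm,f,None if j is None else np.array(j))
E
```

```text
[[-0.001  0.31   0.951]
 [-0.002  0.951 -0.31 ]
 [-1.    -0.002 -0.   ]]
grasp 0 [ 0.256  0.684  0.071  2.109 -0.13   0.353  0.486]
grasp 180 [ 0.72   0.769 -0.637  2.095  0.878  0.567  2.631]
place 0 [-0.535  0.706  0.188  2.135 -0.382  0.331 -0.211]
place 180 [-0.198  0.716 -0.314  2.125  0.575  0.382  1.979]
push0 0 [-0.418  0.663 -0.03   2.182  0.063  0.297  0.885]
push0 180 [-0.676  0.692  0.354  2.19  -0.67   0.364 -1.515]
push1 0 [-0.338  0.71  -0.023  2.01   0.036  0.423  0.999]
push1 180 [-0.658  0.763  0.477  2.02  -0.69   0.522 -1.434]
```

```bash
python3 - <<'E'
from h import *
import json
d=np.deg2rad; out={}
arm.movep([.47,.17,.30],list(qdown(d(79.5)))); 
out['g']=(list(arm.read_tool_pos()),list(arm.read_eef_rot())); cv2.imwrite('pics/wg.png',snapshot('wrist'))
arm.movep([.46,-.163,.25],list(qdown(d(3)))); 
out['r']=(list(arm.read_tool_pos()),list(arm.read_eef_rot())); cv2.imwrite('pics/wr.png',snapshot('wrist'))
json.dump(out,open('poses.json','w')); print(out, arm.read_time(),arm.read_ft_force())
E
```

```text
{'g': ([np.float64(0.46985295562154694), np.float64(0.17130160450009688), np.float64(0.30000134502132403)], [np.float64(0.06424717423170902), np.float64(0.704211158750269), np.float64(-0.0636647436518936), np.float64(0.7042057546701691)]), 'r': ([np.float64(0.4608369174173101), np.float64(-0.16110511239577066), np.float64(0.24997318652253459)], [np.float64(0.4861920790696818), np.float64(0.5141358779904897), np.float64(-0.48521748801980824), np.float64(0.5136589827235534)])} 3.4167 [0.11260661 0.07009293 0.4158382 ]
```

View pics/wg.png

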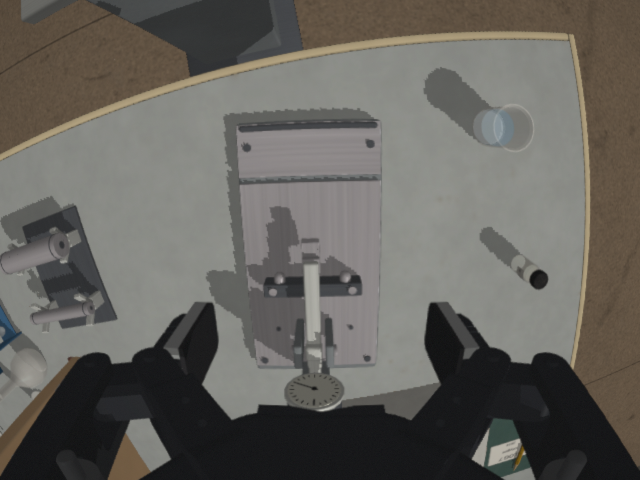

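View pics/wr.png

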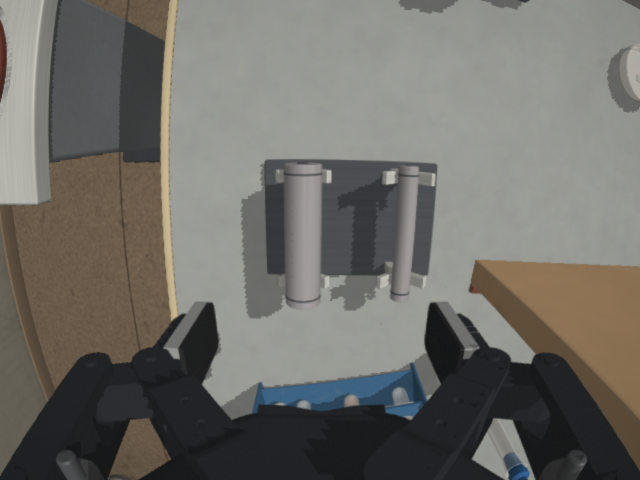

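```bash
python3 - <<'E'
from h import *
im=cv2.imread('pics/wg.png')[110:380,220:400]; cv2.imwrite('pics/wgc.png',cv2.resize(im,None,fx=2.2,fy=2.2,interpolation=cv2.INTER_CUBIC))
im=cv2.imread('pics/wr.png')[150:320,250:450]; cv2.imwrite('pics/wrc.png',cv2.resize(im,None,fx=3.5,fy=3.5,interpolation=cv2.INTER_CUBIC))
E
```

```text
(no output)
```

View pics/wgc.png

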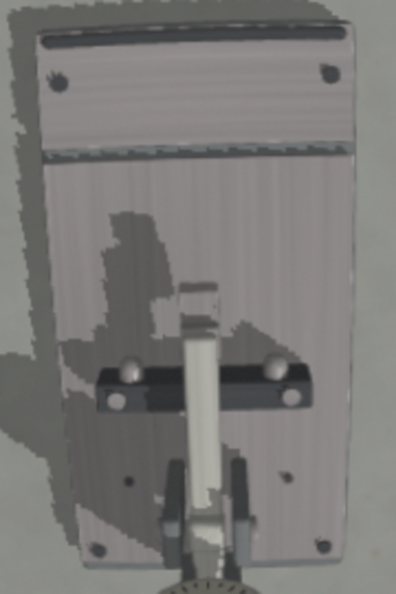

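View pics/wrc.png

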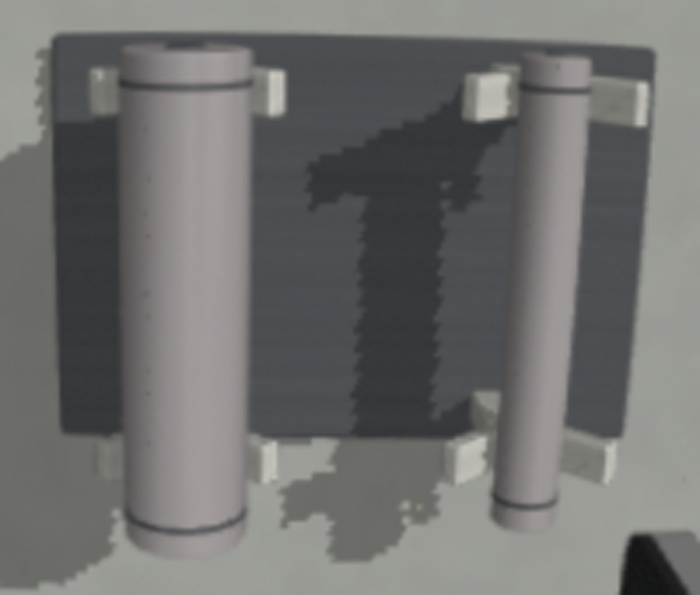

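```bash
python3 - <<'E'
from h import *
g=cv2.cvtColor(cv2.imread('pics/wg.png'),cv2.COLOR_BGR2GRAY)
for c in (250,280,310,340,370): print(c,'groove rows170-188',g[170:188,c], 'bead 116-136',g[116:136,c])
for r in (140,200,230,): print(r,'L',g[r,230:256],'R',g[r,368:392])
w=cv2.cvtColor(cv2.imread('pics/wr.png'),cv2.COLOR_BGR2GRAY)
for r in (190,215,240,262,290): print(r,'L',w[r,278:294],'R',w[r,312:330])
print('col303 rows 158-182',w[158:182,303],'rows 290-312',w[290:312,303])
E
```

```text
250 groove rows170-188 [134 132 131 130 132 134 133 121 106 111 104  82  78  82 111 133 135 136] bead 116-136 [ 95  96  96  96  95  95  87  77  86  82  59  64  68  70  69  87 119 137
 139 138]
280 groove rows170-188 [133 132 132 135 137 136 118 112  90  80  79  78  86 115 134 134 133 133] bead 116-136 [ 97  97  96  96  91  80  81  80  65  64  68  70  69  77 109 134 139 141
 140 141]
310 groove rows170-188 [134 134 135 136 135 126 112 110 106  82  76  80 122 134 136 136 136 136] bead 116-136 [ 97  97  97  90  78  78  70  61  64  69  69  68  76 126 137 139 141 141
 143 144]
340 groove rows170-188 [133 134 136 137 131 114 106  82  78  78  82 116 130 133 133 133 134 134] bead 116-136 [ 98  98  96  81  76  91  72  63  69  69  69  73 117 133 136 138 139 141
 144 143]
370 groove rows170-188 [133 133 135 136 118 113 113 110  92  81  92 119 135 136 137 136 136 136] bead 116-136 [109 100  95  76  79  85  58  64  69  70  71  83 116 134 135 137 138 140
 141 142]
140 L [ 95  94  94  94  94  92  90 131 137 136 136 137 136 136 137 136 137 137
 138 137 138 138 138 138 138 138] R [ 77  76  76  80  94
[... 769 characters left out ...]
  83  79  79  78  79  79  78  78]
240 L [ 55  55  56  55  55  58  71  81  88  94  98 104 107 109 108 121] R [155 154 152 151 149 147 143 134 119  96  80  77  78  77  78  78  77  77]
262 L [ 57  57  56  57  56  57  64  78  88  93  98 104 108 110 108 122] R [154 154 153 151 149 145 140 132 111  89  81  79  80  79  79  80  79  79]
290 L [108 108 107 108 107 108 106  97  89  92  99 104 109 115 118 124] R [154 153 151 149 147 142 137 129 137 152 157 158 158 158 159 158 155 139]
col303 rows 158-182 [148 107  84  79  69  81 111 146 153 152 152 152 152 152 151 137 103  99
 130 150 153 153 153 153] rows 290-312 [153 153 153 153 153 153 152 153 153 153 149 102 101 138 152 153 153 153
 151 151 156 157]
```

```bash
python3 - <<'E'
from h import *
import json
np.set_printoptions(precision=4,suppress=True)
P=json.load(open('poses.json')); G=P['g'];R=P['r']
def mid(a,b,z):
    o,d1=wray(a,*R); _,d2=wray(b,*R); d1/=np.linalg.norm(d1);d2/=np.linalg.norm(d2); d=d1+d2
    return o+d*(z-o[2])/d[2]
a=mid((283.5,190),(321.7,190),.0498);b=mid((285.3,290),(319.5,290),.0498)
print('axis pts',a,b,'yaw',np.degrees(np.arctan2(-(a-b)[0],(a-b)[1])))
r1=wplane((303,174.5),*R,.0638);r2=wplane((303,301.5),*R,.0638);print('rings',r1,r2,'mid',(r1+r2)/2,np.linalg.norm(r1-r2))
e1=wplane((283.5,190),*R,.0498);e2=wplane((321.7,190),*R,.0498);print('dia',np.linalg.norm(e1-e2))
print('rest corners',[wplane((250+u/3.5,150+v/3.5),*R,.006) for u,v in((55,33),(655,48),(62,435),(622,437))])
pts=[]
for c,u,l in((250,176.8,183.9),(280,176,182.9),(310,175.3,181.9),(340,174.6,181.2),(370,174,180.8)):
    U=wplane((c,u),*G,.02);L=wplane((c,l),*G,.02);pts.append((U+L)/2);print('groove',U,L,np.linalg.norm(U-L))
pts=np.array(pts);v=np.polyfit(pts[:,1],pts[:,0],1);yaw=-np.degrees(np.arctan(v[0]));print('gauge yaw',yaw)
for r,l,rr in((140,236.6,381.0),(200,240.0,380.7),(230,242.9,380.5)):
    A=wplane((l,r),*G,.02);B=wplane((rr,r),*G,.02);print('edges',A,B,'mid',(A+B)/2,np.linalg.norm(A-B))
c=lambda u,v:(220+u/2.2,110+v/2.2)
print('corners',[wplane(c(*p),*G,.02) for p in((38,35),(352,27),(83,565),(343,560))])
pins=[wplane(c(*p),*G,.034) for p in((131,357),(275,354))];print('pin noses',pins,np.linalg.norm(pins[0]-pins[1]))
E
```

```text
axis pts [ 0.4447 -0.1291  0.0498] [ 0.4479 -0.2085  0.0498] yaw 2.315085490568177
rings [ 0.445  -0.1162  0.0638] [ 0.4491 -0.2118  0.0638] mid [ 0.4471 -0.164   0.0638] 0.09568248079361469
dia 0.028018334109637312
rest corners [array([ 0.4104, -0.111 ,  0.006 ]), array([ 0.5576, -0.1046,  0.006 ]), array([ 0.4143, -0.2144,  0.006 ]), array([ 0.5622, -0.2073,  0.006 ])]
groove [0.4242 0.1101 0.02  ] [0.4309 0.1087 0.02  ] 0.006859370108006906
groove [0.4292 0.1386 0.02  ] [0.4357 0.1373 0.02  ] 0.006608510913941242
groove [0.4339 0.1666 0.02  ] [0.4401 0.1654 0.02  ] 0.006294376974359087
groove [0.4383 0.1945 0.02  ] [0.4445 0.1934 0.02  ] 0.006295417216387727
groove [0.4425 0.2226 0.02  ] [0.449  0.2216 0.02  ] 0.006516140012037544
gauge yaw -9.138295223286777
edges [0.387  0.1047 0.02  ] [0.4123 0.2382 0.02  ] mid [0.3996 0.1714 0.02  ] 0.13583186224471339
edges [0.4443 0.0955 0.02  ] [0.4691 0.229  0.02  ] mid [0.4567 0.1622 0.02  ] 0.13574812065846434
edges [0.4741 0.0914 0.02  ] [0.4986 0.2245 0.02  ] mid [0.4864 0.158  0.02  ] 0.1353392485565956
corners [array([0.3739, 0.1081, 0.02  ]), array([0.3956, 0.24  , 0.02  ]), array([0.6345, 0.0663, 0.02  ]), array([0.6553, 0.2004, 0.02  ])]
pin noses [array([0.519 , 0.1206, 0.034 ]), array([0.5289, 0.1833, 0.034 ])] 0.06349284814256996
```

```bash
python3 - <<'E'
from h import *
d=np.deg2rad
arm.move_gripper(.75,effort=40)
q=list(qdown(d(2.4)))
arm.movep([.446,-.163,.18],q)
arm.line_to([.446,-.163,.1113],velocity=.08,ori=q)
print(arm.read_tool_pos(),arm.read_ft_force())
cv2.imwrite('pics/w2.png',snapshot('wrist'));cv2.imwrite('pics/s2.png',snapshot('scene')[230:400,250:450])
print(arm.read_time())
E
```

```text
[ 0.44629849 -0.16315048  0.11170513] [-0.01419081 -0.12880477 -0.37313689]
5.2667
```

View pics/w2.png

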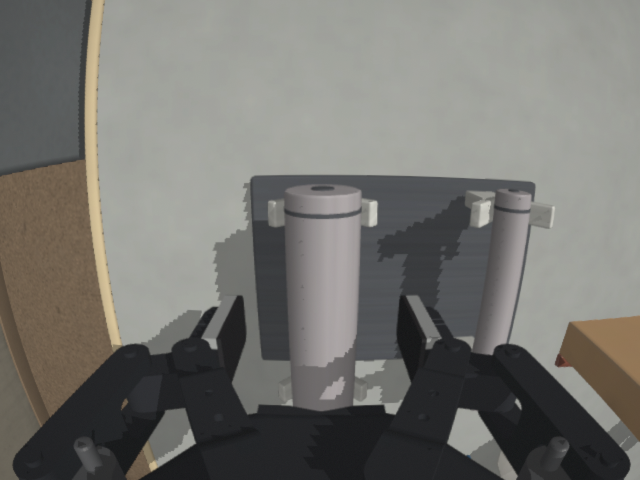

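View pics/s2.png

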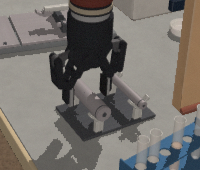

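```bash
python3 - <<'E'
from h import *
print(arm.read_opening(),arm.read_ft_force())
arm.move_gripper(0.0,effort=40)
print(arm.read_opening(),arm.read_ft_force(),arm.read_tool_pos())
p=arm.read_tool_pos()
arm.line_to([p[0],p[1],.20],velocity=.08)
arm.pause(.2)
print(arm.read_opening(),arm.read_ft_force(),arm.read_wrist_torque(),arm.read_tool_pos())
cv2.imwrite('pics/w3.png',snapshot('wrist')); cv2.imwrite('pics/s3.png',snapshot('scene')[180:420,150:450])
print(arm.read_time())
E
```

```text
0.7509669294269412 [-0.45492248  0.36618165  0.94127756]
0.3047420878794217 [1.12771628 0.49267312 3.44674048] [ 0.44682564 -0.16302279  0.11177434]
0.30967293078107155 [-0.56597317  0.04983822 -2.60710864] [ 0.03092312 -0.01939666  0.05485003] [ 0.44665112 -0.1629891   0.19960961]
7.2417
```

View pics/w3.png

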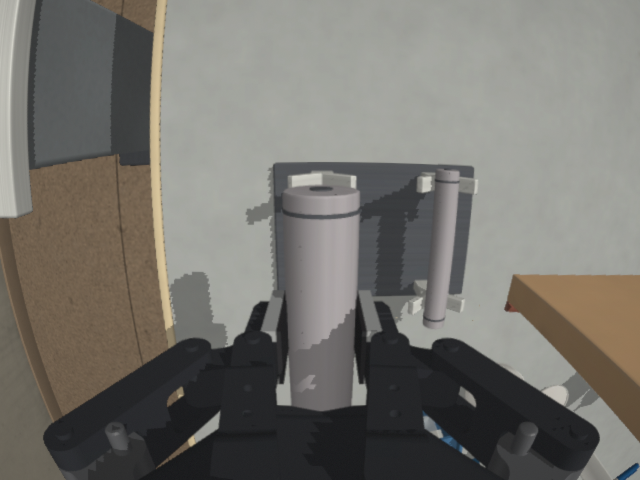

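View pics/s3.png

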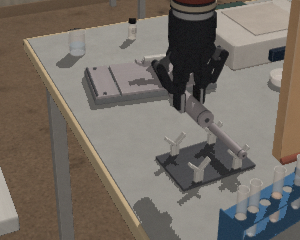

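```bash
python3 - <<'E'
from h import *
d=np.deg2rad
q=list(qdown(d(-9.05)))
arm.line_to([.4367,.1657,.20],velocity=.15,ori=q)
arm.line_to([.4367,.1657,.12],velocity=.08,ori=q)
arm.pause(.2)
print(arm.read_opening(),arm.read_ft_force(),arm.read_tool_pos(),arm.read_eef_rot().tolist(),arm.read_time())
w=snapshot('wrist');cv2.imwrite('pics/w4.png',w)
s=snapshot('side')[200:300,240:420]; cv2.imwrite('pics/si4.png',cv2.resize(s,None,fx=4,fy=4,interpolation=cv2.INTER_CUBIC))
E
```

```text
0.31326960603966786 [ 0.20162905 -0.50327191 -2.4322593 ] [0.4368885  0.16582293 0.12040568] [0.5381844492206718, 0.4589356970064061, -0.5375356819994845, 0.4591197177290858] 10.9333
```

View pics/w4.png

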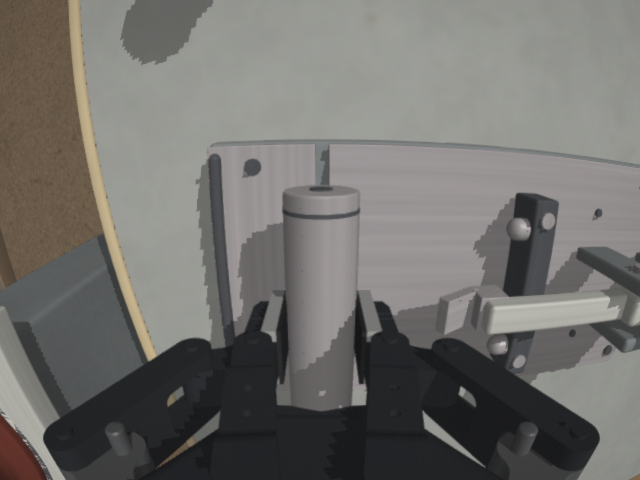

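View pics/si4.png

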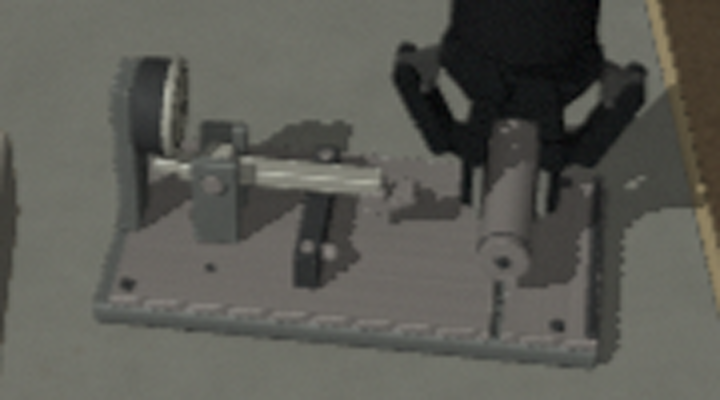

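```bash
python3 - <<'E'
from h import *
np.set_printoptions(precision=4,suppress=True)
p=[.4368885,.16582293,.12040568];q=[0.5381844492206718, 0.4589356970064061, -0.5375356819994845, 0.4591197177290858]
g=cv2.cvtColor(cv2.imread('pics/w4.png'),cv2.COLOR_BGR2GRAY)
for r in (150,158,166,174,182): print(r,g[r,308:338])
import math
yaw=np.deg2rad(-9.05);gx=np.array([np.cos(yaw),np.sin(yaw)]);gy=np.array([-gx[1],gx[0]])
f=lambda uv,z:(lambda w:(w,np.array([(w[:2]-p[:2])@gx,(w[:2]-p[:2])@gy])))(wplane(uv,p,q,z))
for uv,z in (((322.5,152),.02),((322.5,165),.02),((322.5,180),.02),((508,230),.034),((488,346),.034),((322,215),.0585+.014),((218,200),.024),((228,330),.024),((322,142),.02)): print(uv,*f(uv,z))
E
```

```text
150 [147 148 148 149 150 153 147 118 122 123 124 123 124 123 116 109 108 107
 104  88  86 120 148 152 152 153 152 153 152 152]
158 [147 147 149 150 152 153 148 126 124 124 123 121 106  90  87  86  86  86
  87  84  83 117 146 151 151 151 152 151 151 151]
166 [148 148 149 150 151 152 148 129 121 121 121 122 122 121 121 110  90  85
  85  84  83 116 145 150 150 150 150 150 150 150]
174 [147 148 149 150 152 153 149 131 122 120 121 121 121 119 105  87  85  85
  85  84  83 117 144 151 150 151 150 150 150 151]
182 [147 149 150 150 152 153 149 135 125 124 123 122 108  93  86  85  86  86
  86  85  83 120 148 155 154 154 154 155 155 154]
(322.5, 152) [0.4468 0.23   0.02  ] [-0.0003  0.065 ]
(322.5, 165) [0.4459 0.2241 0.02  ] [-0.0003  0.059 ]
(322.5, 180) [0.4448 0.2173 0.02  ] [-0.0003  0.0521]
(508, 230) [0.5285 0.1842 0.034 ] [0.0876 0.0325]
(488, 346) [0.5188 0.1212 0.034 ] [ 0.0879 -0.0312]
(322, 215) [0.4436 0.2125 0.0725] [-0.0007  0.0472]
(218, 200) [0.3957 0.2169 0.024 ] [-0.0488  0.0439]
(228, 330) [0.384  0.1495 0.024 ] [-0.0496 -0.0244]
(322, 142) [0.4473 0.2346 0.02  ] [-0.0005  0.0695]
```

```bash
python3 - <<'E'
from h import *
q=list(qdown(np.deg2rad(-9.05)))
x,y=.4365,.1657
arm.line_to([x,y,.099],velocity=.05,ori=q)
arm.pause(.15)
f0=np.mean([arm.read_ft_force() for _ in range(5)],axis=0);print(f0,arm.read_tool_pos())
z=.0985
while z>.0935:
    arm.line_to([x,y,z],velocity=.02,ori=q)
    f=arm.read_ft_force();t=arm.read_tool_pos();print(round(z,4),t,f-f0)
    if f[2]-f0[2]>2.0: break
    z-=.0005
print(arm.read_time(),arm.read_opening())
E
```

```text
[-0.58860074 -0.07461637 -2.27791412] [0.43664925 0.16568927 0.09915585]
0.0985 [0.43654216 0.16575663 0.09862211] [-0.21734435  0.65845128 -0.11753349]
0.098 [0.43646194 0.16572033 0.09800355] [ 1.04236543  0.19173668 -0.12225436]
0.0975 [0.43649931 0.16569313 0.09747865] [ 1.31049301  0.57420063 -0.72849153]
0.097 [0.43650228 0.16571008 0.09696608] [ 1.29772784 -0.48351812 -0.64644174]
0.0965 [0.43648535 0.16568762 0.09647522] [ 0.10508524 -0.84159443  0.51319188]
0.096 [0.43656569 0.16572747 0.0960416 ] [ 0.56625968 -0.29677933  0.68739263]
0.0955 [0.43656842 0.16568024 0.09590019] [-0.73872194 -0.61679397  6.33684091]
13.5 0.3103463823751447
```

```bash
python3 - <<'E'
from h import *
print(arm.read_ft_force())
arm.move_gripper(.38); arm.pause(.1)
arm.move_gripper(.56)
print(arm.read_opening(),arm.read_ft_force(),arm.read_tool_pos(),arm.read_eef_rot().tolist())
arm.pause(.3)
cv2.imwrite('pics/w5.png',snapshot('wrist'))
s=snapshot('side')[200:300,240:420]; cv2.imwrite('pics/si5.png',cv2.resize(s,None,fx=4,fy=4,interpolation=cv2.INTER_CUBIC))
print(arm.read_time())
E
```

```text
[-1.32732268 -0.69141034  4.05892679]
0.5610730267649109 [ 0.35070352  0.08081839 -0.64573523] [0.43651844 0.16570675 0.09547264] [0.5378817552350542, 0.4589885431482282, -0.5378812713614592, 0.4590168543338083]
14.5333
```

View pics/w5.png

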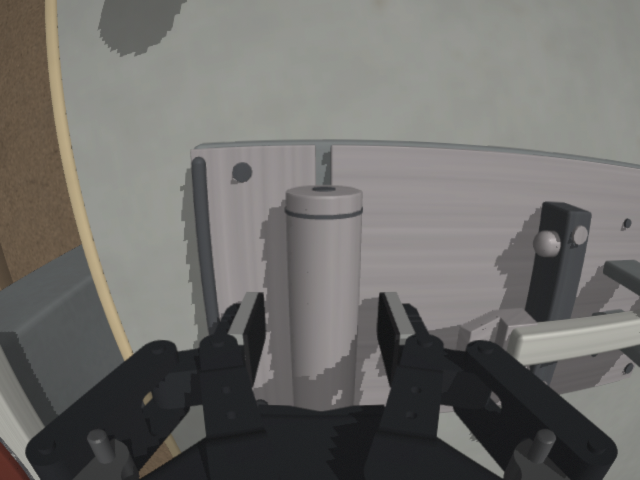

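View pics/si5.png

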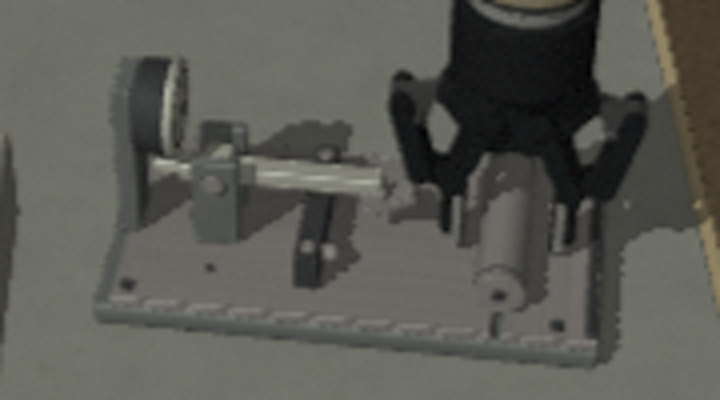

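```bash
python3 - <<'E'
from h import *
np.set_printoptions(precision=4,suppress=True)
def tr(uv): return wray(uv,[0,0,0],[0,0,0,1])
g=cv2.imread('pics/w5.png')[270:400,200:450]; cv2.imwrite('pics/w5c.png',cv2.resize(g,None,fx=3,fy=3,interpolation=cv2.INTER_CUBIC))
for uv,y in(((264,293),-.0238),((379,293),.0238)):
    o,d=tr(uv); print(o+d*(y-o[1])/d[1])
arm.line_to([.4365,.1657,.15],velocity=.15)
q=list(qdown(np.deg2rad(80.95)))
gx=np.array([np.cos(np.deg2rad(-9.05)),np.sin(np.deg2rad(-9.05))])
G=np.array([.4363,.1658]) # groove centre
p=G-.032*gx
arm.movep([*p,.15],q)
arm.move_gripper(.65)
print(arm.read_opening(),arm.read_tool_pos(),arm.read_eef_rot().tolist(),arm.read_time())
cv2.imwrite('pics/w6.png',snapshot('wrist'))
E
```

```text
[ 0.0649 -0.0238 -0.0117]
[ 0.0749  0.0238 -0.0072]
0.6473782724613489 [0.4047 0.1709 0.1499] [0.055815334655684216, 0.7049142264092764, -0.056012205049789605, 0.7048710624706803] 16.2667
```

View pics/w6.png

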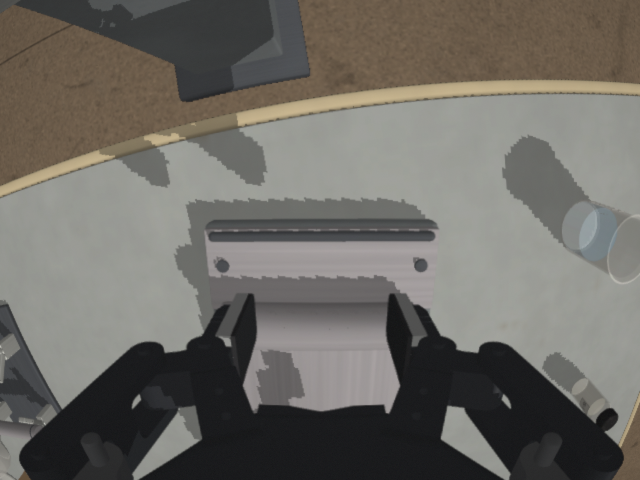

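View pics/w5c.png

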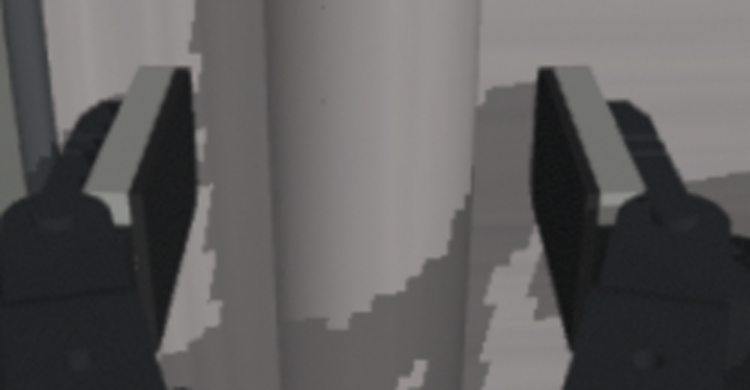

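```bash
cat >> h.py <<'E'
Q=list(qdown(np.deg2rad(80.95)))
gx=np.array([np.cos(np.deg2rad(-9.05)),np.sin(np.deg2rad(-9.05))]); gy=np.array([-gx[1],gx[0]])
G=np.array([.4363,.1658]); O=G+.075*gx
ZP=.095
def go(x,v=.03,y=0,z=ZP): arm.line_to([*(O+x*gx+y*gy),z],velocity=v,ori=Q)
def gpos():
    t=np.array(arm.read_tool_pos()); return (t[:2]-O)@gx,(t[:2]-O)@gy,t[2]
def fx(n=6,dt=.01):
    F=[]
    for _ in range(n):
        F.append(arm.read_ft_force()); arm.pause(dt)
    F=np.mean(F,axis=0); return np.array([F[:2]@gx,F[:2]@gy,F[2]])
E
python3 - <<'E'
from h import *
import json
np.set_printoptions(precision=3,suppress=True)
go(-.107,.08); 
go(-.1035,.03); arm.pause(.1)
f0=fx(12); print('bias',f0,gpos(),arm.read_time())
x=-.103
while x<-.094:
    go(x,.02); f=fx(3)-f0; print(round(x,4),'%.4f'%gpos()[0],f)
    if f[0]<-1.2: break
    x+=.0005
print(arm.read_wrist_torque(),arm.read_time())
json.dump(list(f0),open('bias.json','w'))
cv2.imwrite('pics/w7.png',snapshot('wrist'))
s=snapshot('side')[200:300,240:420]; cv2.imwrite('pics/si7.png',cv2.resize(s,None,fx=4,fy=4,interpolation=cv2.INTER_CUBIC))
E
```

```text
bias [-0.097  0.055  0.078] (np.float64(-0.10351082632177813), np.float64(2.57637603574881e-06), np.float64(0.09511903365283811)) 17.625
-0.103 -0.1030 [0.672 0.502 0.052]
-0.1025 -0.1025 [ 0.059  0.083 -0.603]
-0.102 -0.1020 [-0.187 -0.051 -0.472]
-0.1015 -0.1015 [-0.168 -0.012 -0.395]
-0.101 -0.1010 [ 0.313  0.449 -0.089]
-0.1005 -0.1005 [-0.166 -0.139 -0.335]
-0.1 -0.1000 [ 0.457  0.307 -0.471]
-0.0995 -0.0995 [ 0.132 -0.229 -0.038]
-0.099 -0.0990 [ 0.213 -0.02  -0.347]
-0.0985 -0.0987 [-0.342  0.015  0.222]
-0.098 -0.0984 [-1.52   0.072  0.611]
[0.071 0.294 0.037] 20.65
```

View pics/w7.png

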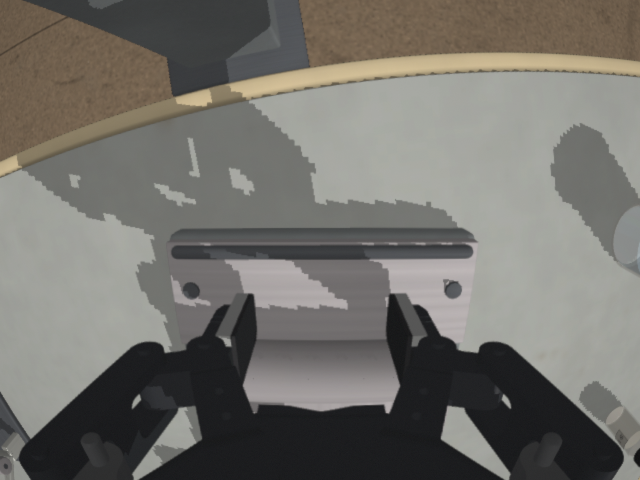

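View pics/si7.png

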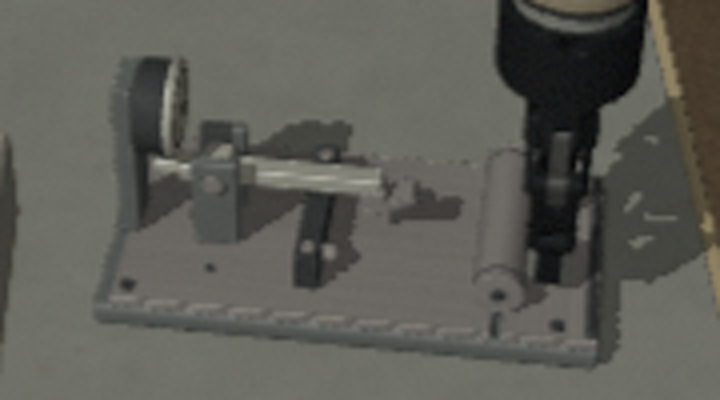

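```bash
python3 - <<'E'
from h import *
import json
np.set_printoptions(precision=3,suppress=True)
f0=np.array(json.load(open('bias.json')))
for x in (-.0955,-.092,-.075,-.055,-.045):
    go(x,.025); print(x,'%.4f'%gpos()[0],fx(3)-f0)
print(arm.read_time())
cv2.imwrite('pics/w8.png',snapshot('wrist'))
s=snapshot('side')[200:300,240:420]; cv2.imwrite('pics/si8.png',cv2.resize(s,None,fx=4,fy=4,interpolation=cv2.INTER_CUBIC))
E
```

```text
-0.0955 -0.0945 [ 0.688 -0.499 -0.23 ]
-0.092 -0.0915 [-0.096 -0.251 -0.39 ]
-0.075 -0.0751 [-0.031  0.464 -0.253]
-0.055 -0.0552 [ 0.141 -0.406  0.23 ]
-0.045 -0.0449 [-0.106 -0.609  0.423]
23.75
```

View pics/si8.png

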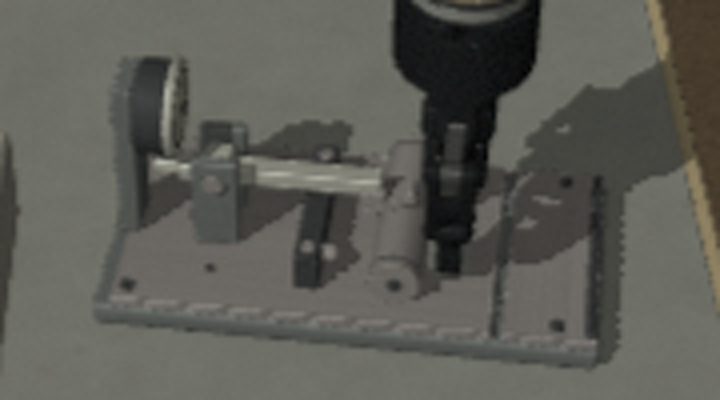

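View pics/w8.png

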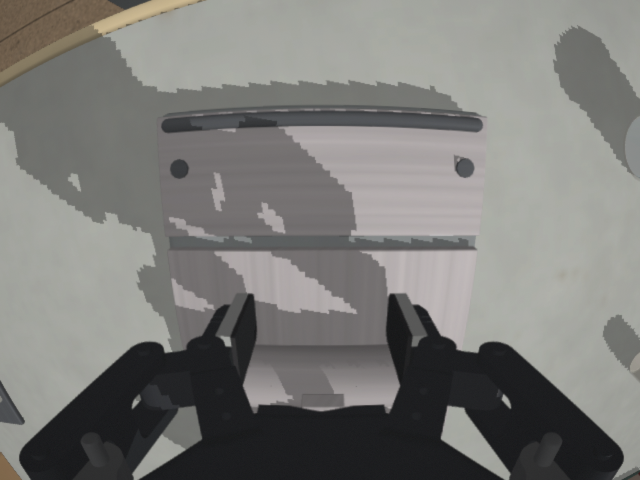

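```bash
python3 - <<'E'
from h import *
import json
np.set_printoptions(precision=2,suppress=True)
f0=np.array(json.load(open('bias.json')))
x=-.0445; n=0
while x<-.0275:
    go(x,.02); f=fx(3)-f0; print('%.4f %.4f'%(x,gpos()[0]),f)
    if f[0]<-21: print('stop');break
    x+=.0005 if f[0]<-14 else .001
print(arm.read_time(),arm.read_wrist_torque())
E
```

```text
-0.0445 -0.0445 [-0.02 -0.19  0.58]
-0.0435 -0.0435 [ 0.34 -0.42  0.23]
-0.0425 -0.0424 [-0.02 -0.07 -0.31]
-0.0415 -0.0422 [-1.53  0.14  0.82]
-0.0405 -0.0419 [-4.45  0.29  2.27]
-0.0395 -0.0417 [-5.89  0.9   2.05]
-0.0385 -0.0413 [-7.63  0.41  1.55]
-0.0375 -0.0409 [-7.54  0.9   1.03]
-0.0365 -0.0403 [-8.23  0.99  1.13]
-0.0355 -0.0396 [-8.95  0.82  0.36]
-0.0345 -0.0389 [-8.24  0.3   0.62]
-0.0335 -0.0373 [-6.86 -0.07 -0.24]
-0.0325 -0.0347 [-4.94 -0.32 -0.17]
-0.0315 -0.0321 [-4.45 -0.24  0.39]
-0.0305 -0.0303 [-4.24 -1.12  0.05]
-0.0295 -0.0293 [-3.9  -0.55  0.45]
-0.0285 -0.0284 [-4.02 -1.15  0.45]
28.525 [-0.13  0.9  -0.05]
```

```bash
python3 - <<'E'
from h import *
import json
np.set_printoptions(precision=2,suppress=True)
f0=np.array(json.load(open('bias.json')))
x=-.0280
while x<-.0205:
    go(x,.01); f=fx(5)-f0; print('%.4f %.4f'%(x,gpos()[0]),f,'%.2f'%arm.read_time())
    if f[0]<-5.8: print('stop');break
    x+=.0004
for _ in range(4): print('%.4f'%gpos()[0],fx(5)-f0)
E
```

```text
-0.0280 -0.0280 [-4.23 -0.63  1.1 ] 28.82
-0.0276 -0.0276 [-4.83 -0.75  1.22] 29.11
-0.0272 -0.0272 [-4.43 -0.7   0.75] 29.40
-0.0268 -0.0267 [-4.41 -0.02  0.48] 29.69
-0.0264 -0.0264 [-5.02  0.19  0.74] 29.98
-0.0260 -0.0259 [-4.35 -0.03  0.86] 30.27
-0.0256 -0.0256 [-4.04  0.09  1.04] 30.57
-0.0252 -0.0252 [-4.17  0.69  1.13] 30.86
-0.0248 -0.0248 [-4.98  0.46  0.73] 31.15
-0.0244 -0.0246 [-4.84  0.37  1.3 ] 31.44
-0.0240 -0.0244 [-5.2   0.13  1.69] 31.73
-0.0236 -0.0244 [-5.46  0.56  2.01] 32.02
-0.0232 -0.0243 [-6.67  0.61  2.38] 32.32
stop
-0.0243 [-6.33  0.68  2.56]
-0.0243 [-6.78  0.25  2.74]
-0.0243 [-5.92  0.57  2.61]
-0.0243 [-6.45  0.6   2.61]
```

```bash
python3 - <<'E'
from h import *
import json
np.set_printoptions(precision=2,suppress=True)
f0=np.array(json.load(open('bias.json')))
x=-.0232; drag=4.45
hold=None
for k in range(40):
    f=fx(10,.01)-f0; e=-f[0]-drag; t=arm.read_time()
    print('%.4f %.4f rise %.2f t %.2f'%(x,gpos()[0],e,t),f[1:],np.array(arm.read_wrist_torque())[2:])
    if 6.0<=e<=7.0:
        if hold is None: hold=t
        if t-hold>=.65: break
    elif hold is not None and e<5.6: hold=None
    if e>8: print('HIGH'); break
    if e<5.2: x+=.0004
    elif e<6.2: x+=.00015
    elif e>6.8: x-=.00015
    else: arm.pause(.05); continue
    go(x,.01)
print('held',arm.read_time())
# back off
go(x-.003,.03)
print(gpos(),fx(5)-f0)
go(-.045,.06); print(gpos(),fx(5)-f0,arm.read_time())
E
```

```text
-0.0232 -0.0243 rise 1.96 t 32.57 [0.53 2.6 ] [0.07]
-0.0228 -0.0242 rise 2.39 t 32.90 [0.66 2.93] [-0.03]
-0.0224 -0.0241 rise 2.91 t 33.23 [0.52 3.12] [0.02]
-0.0220 -0.0241 rise 3.57 t 33.57 [0.38 3.58] [0.05]
-0.0216 -0.0240 rise 4.30 t 33.90 [0.4  4.06] [0.04]
-0.0212 -0.0239 rise 4.60 t 34.23 [0.56 4.17] [0.]
-0.0208 -0.0239 rise 4.98 t 34.57 [0.89 4.41] [0.02]
-0.0204 -0.0238 rise 5.65 t 34.90 [0.89 5.13] [-0.01]
-0.0202 -0.0238 rise 5.56 t 35.23 [0.27 5.27] [0.03]
-0.0201 -0.0237 rise 5.96 t 35.57 [1.02 4.83] [0.04]
-0.0199 -0.0237 rise 5.86 t 35.90 [0.77 5.43] [0.04]
-0.0198 -0.0237 rise 6.53 t 36.23 [1.06 5.3 ] [-0.01]
-0.0198 -0.0237 rise 6.57 t 36.37 [0.79 5.54] [-0.05]
-0.0198 -0.0237 rise 6.18 t 36.50 [0.83 5.39] [-0.04]
-0.0196 -0.0237 rise 6.61 t 36.83 [0.74 5.43] [0.03]
-0.0196 -0.0237 rise 6.37 t 36.97 [1.07 5.72] [-0.02]
held 36.9667
(np.float64(-0.02413028025312049), np.float64(3.7339971773926214e-06), np.float64(0.09477235116007651)) [-7.04  0.44  1.66]
(np.float64(-0.04426950591613648), np.float64(0.00017452036030992074), np.float64(0.09525917621563854)) [ 0.09 -0.31 -0.01] 37.825
```

```bash
python3 - <<'E'
from h import *
np.set_printoptions(precision=4,suppress=True)
go(-.06,.15,z=.20)
go(-.06,.1,z=.20); print(arm.read_tool_pos().tolist(),arm.read_eef_rot().tolist())
w=snapshot('wrist');cv2.imwrite('pics/w9.png',w)
s=snapshot('side')[200:300,240:420]; cv2.imwrite('pics/si9.png',cv2.resize(s,None,fx=4,fy=4,interpolation=cv2.INTER_CUBIC))
c=w[180:400,200:450];cv2.imwrite('pics/w9c.png',cv2.resize(c,None,fx=2.7,fy=2.7,interpolation=cv2.INTER_CUBIC))
print(arm.read_time())
E
```

```text
[0.4508816290224717, 0.1632663448010721, 0.19921570453521278] [0.05554730996654299, 0.7054365384358, -0.05611659618491103, 0.704361210053348]
39.0333
```

View pics/si9.png

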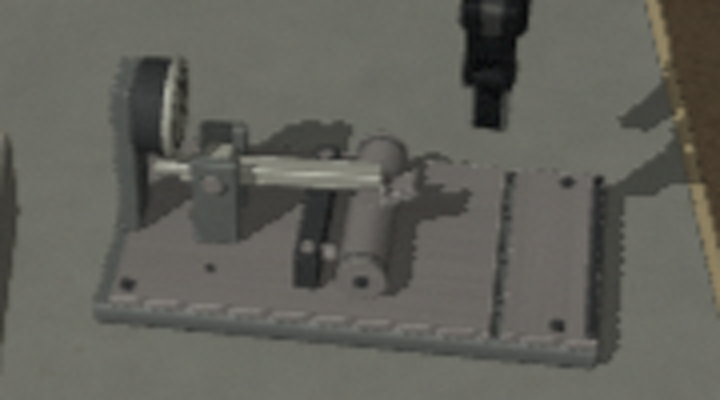

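View pics/w9.png

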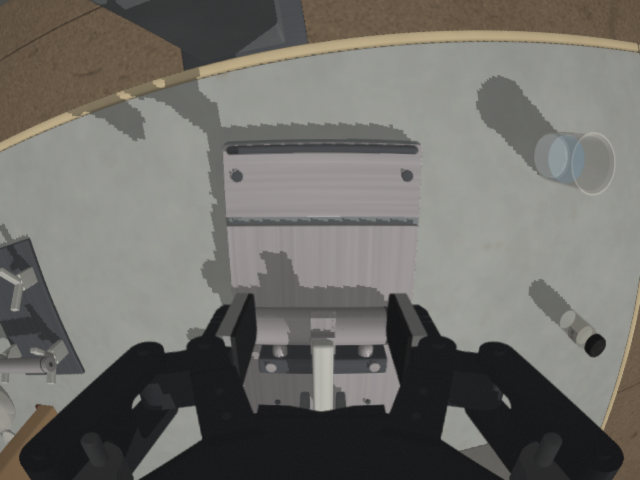

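```bash
python3 - <<'E'
from h import *
go(-.01,.2,z=.27); arm.pause(.3); print(arm.read_tool_pos().tolist(),arm.read_eef_rot().tolist())
w=snapshot('wrist');cv2.imwrite('pics/w10.png',w)
c=w[200:310,230:400];cv2.imwrite('pics/w10c.png',cv2.resize(c,None,fx=4.5,fy=4.5,interpolation=cv2.INTER_CUBIC))
print(arm.read_time())
E
```

```text
[0.4996814194638041, 0.1557033242839566, 0.2691873512983999] [0.05533476774332513, 0.7056181779902374, -0.055799554116114036, 0.7042211727355071]
39.9667
```

View pics/w10c.png

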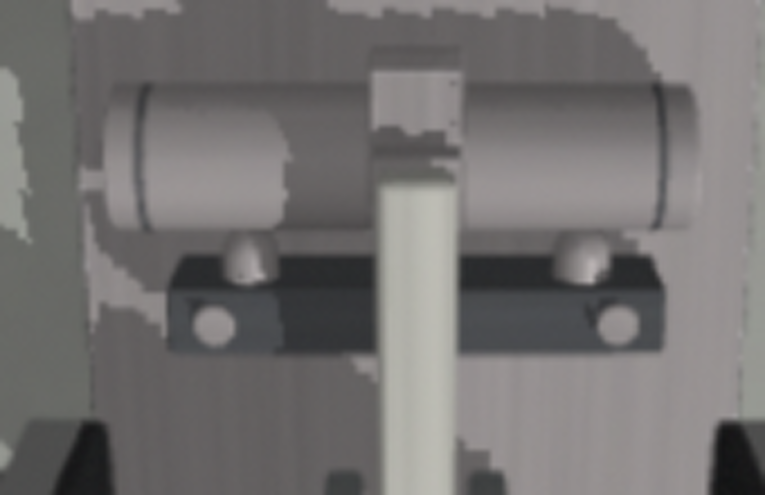

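```bash
python3 - <<'E'
from h import *
np.set_printoptions(precision=4,suppress=True)
p=np.array([0.4996814194638041, 0.1557033242839566, 0.2691873512983999]);q=[0.05533476774332513, 0.7056181779902374, -0.055799554116114036, 0.7042211727355071]
g=cv2.cvtColor(cv2.imread('pics/w10.png'),cv2.COLOR_BGR2GRAY)
for c in (270,280,290,340,350,360,370): print(c,g[215:224,c],g[246:262,c])
C=lambda u,v:(230+(u+.5)/4.5-.5,200+(v+.5)/4.5-.5)
def loc(w): return np.array([(w[:2]-O)@gx,(w[:2]-O)@gy])
def mid(a,b,z):
    o,d1=wray(a,p,q);_,d2=wray(b,p,q);d=d1/np.linalg.norm(d1)+d2/np.linalg.norm(d2);return loc(o+d*(z-o[2])/d[2])
A=mid(C(200,85),C(200,230),.034);B=mid(C(610,83),C(610,229),.034);print('axis',A,B,'yaw',(A-B)[0]/(B-A)[1])
for n,uv,z in(('barL',(185,257),.042),('barR',(652,257),.042),('ringL',(143,100),.040),('ringR',(660,100),.040),('pinTopL',(248,235),.0395),('pinTopR',(583,235),.0395)):
    print(n,loc(wplane(C(*uv),p,q,z)))
E
```

```text
270 [95 96 95 88 84 86 89 92 97] [143 140 136 130 118 102  97  96  97  95  86  66  53  46  45  44]
280 [ 99  97  97  89  85  87  89  94 100] [143 140 136 131 118 101  92  89  87  89  90  91  91  90  89  84]
290 [96 95 95 87 83 86 89 91 94] [143 140 136 128 108  88  87  86  87  88  87  88  87  88  87  84]
340 [100 101  99  88  81  84  86  89  94] [143 140 136 132 121 106 103 102 102 100  80  48  43  44  44  45]
350 [102 101 100  89  82  83  86  89  94] [143 140 136 132 121 106 102 101 100  99  79  48  43  43  44  43]
360 [103 103 101  91  82  83  86  90  94] [144 141 137 132 121 102 104 116 126 135 145 156 165 167 167 167]
370 [100 100  99  90  81  82  86  89  92] [144 141 137 132 126 136 140 113 102  99  76  47  43  42  43  44]
axis [-0.0007 -0.0398] [-0.001  0.038] yaw 0.004540685516064168
barL [ 0.0166 -0.0423]
barR [0.0165 0.0457]
ringL [-0.0134 -0.0493]
ringR [-0.0134  0.0463]
pinTopL [ 0.013  -0.0305]
pinTopR [0.0129 0.0327]
```

```bash
python3 - <<'E'
from h import *
print(arm.read_ft_force(),arm.read_dq().round(4),arm.read_time())
ticket.finish_job(); print(arm.read_time())
E
```

```text
[ 0.61958049 -0.25183105  0.29137773] [ 0.0015 -0.0033  0.0012 -0.0084 -0.0025  0.0019 -0.0012] 39.9667
the job is handed in; nothing more can be done
the job is handed in; nothing more can be done
```

I handed the job in at about 40 s; no verdict is reported. The thick piston is home against both stop pins, with the foot resting on it and the fingers well clear.

**What I did**
- **Placing:** I took the thick piston from the rest, lowered it into the groove until I felt contact, and let go. A picture showed it lying centred in the groove to within about 0.5 mm.
- **Rolling in:** I pushed with parted fingertips, about 55 mm apart. The push peaked at about 9 N on the lead-in, and the foot's steady drag was about 4.5 N.
- **On the pins:** the force began to climb at the position expected for the pins. I leaned for about 0.7 s at 6.2 to 6.6 N above the drag, then backed off.

**Last checks**
- **Position:** the final wrist picture put the piston's axis about 0.85 mm short of home in my frame. In the same picture the pins also appear about 1 mm short, so this fits full contact.
- **Alignment:** it is square to about 0.005 rad and within 2 mm of the middle along its length.

**Discrepancies**
- The first gauge angle from the scene camera was -10.5°, against -9.05° from the wrist camera. I used the wrist value, and the plate edges, groove and pins agreed with it.
- The fingertips crept about 0.6 mm while the force rose on the pins. I took this for give in the fingers.
- The force on the pins and the lift of the foot could not be read directly.
- I saw no contact with the thin piston, beaker or vial, but did not re-measure their positions at the end.

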